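# Hold the chest lid at its balance point for the stay

## Robot

A 6-joint arm with a two-finger parallel gripper is mounted at the origin on the work surface; the furniture and walls round the work are solid. World frame = base frame: x ahead of the robot, y to its left, z up, the work surface at z = 0. Lengths are in m, angles in rad, forces in N, time in s.
With the tool pointing down it reaches from about 0.275 to 0.75 m from the base axis. Payload 10.2 kg.
Tool frame: the origin (TCP) lies at the very end of the fingers, on their centre line; the grasp point (between the pads) lies 19 mm behind it; z points along the fingers, y is the line along which they close (so a half turn about z gives the same grasp; the last joint's range is limited). The gripper opens to 88 mm and grips with 3 to 60 N. Pads are 18 mm wide; open, the fingers measure 123 mm over their backs; the gripper's body (75 mm by 187 mm) begins 45 mm behind the grasp point.
Start: joints at [1.113, 0.313, 1.498, -0, 1.331, -0.223], TCP at [0.122, 0.511, 0.239] pointing down, gripper open.
Joint ranges: [-2.94, 2.94], [-0.97, 2.17], [0.19, 2.56], [-1.23, 4.37], [0.02, 3.11], [-2.88, 2.88]. Speed limits (rad/s): [2.39, 2.39, 3.01, 3.14, 3.14, 3.14].

## Interface

Orientations are given as [roll, pitch, yaw] about the fixed x, y, z axes, in that order (R = Rz(yaw) Ry(pitch) Rx(roll)).
In Python, from workcell import get_obs, snapshot, camera_info, hand_in gives the robot as it stands.
- The arm moves only by the shell command python3 -m crank 'ROWS' [OPENING] [FORCE]. ROWS is JSON, one flat list of numbers, 4 for each row, row after row: the shift along the tool's x, y, z in units of 50 mm (1.0 is 50 mm), then the turn about the tool's z in units of 5 degrees (1.0 is 5 degrees). In form: [x, y, z, roll, x, y, z, roll, ...]. A call has 1 to 8 rows; each row shifts and turns the commanded pose from where the row before left it, along the tool's axes as they then stand; what a row does not reach is not made up. A row lasts 1/10 s, in which the tool goes at most 50 mm and 8.59 degrees, less where a joint would pass 70% of its speed; a pose out of reach is approached as far as the arm can. A call is refused whole if a number of a shift passes 1 or a number of a turn 1, either way. A call with a gripper value outside its range is refused whole. OPENING is the opening, from 0 (shut) to 1 (fully open), set as the call begins (- or left out, the last holds). The fingers move at their own pace and stop on an object; FORCE is the grip in N (left out, the last holds). Time passes only in rows, so rows that do not move let the fingers close. It gives the time, the measured TCP pose, the force, the opening and the grip force at its end, in the units of the state.
- get_obs(): the state, without advancing time (a new reading comes with each control period).
- snapshot(name): name is "scene" or "top" or "wrist"; returns (picture, depth): 400x640x3 uint8, red, green, blue; 400x640 float32, m along the optical axis (not along the pixel's ray), 0 where there is no reading.
- camera_info(name): a dict with "fx", "fy", "cx", "cy" (pixels), "xyz" and "rotation" of the camera in the world. Camera axes: x right, y down, z forward; pixel columns grow to the right and rows downward; lengths in m; the calibration is good to about 2 mm. A picture is of the moment at which its call begins: read the wrist's pose just before it. camera_info takes no time and is no camera call; for the wrist camera it gives the pose at the moment of the call.
- hand_in(): hands the job in; it is judged then, once.
The state is a dict: "clock": time; "joints": joint angles; "joint_velocities": joint speeds; "effort": joint torques, N m; "eef_pos": TCP position; "tcp_rot": TCP orientation; "ft_force": force on the tool from outside, world axes, zero at the start; "moment": the same for the moment, N m; "opening": opening from 0.0 (shut) to 1.0 (fully open); "grasp_force": force on a finger pad.
Only numpy, scipy, OpenCV 4.12 (cv2) and the standard library are available. Lean on these libraries where they do the work, as an engineer would, in place of code of your own. Each camera call takes 0.05 s, during which the arm holds its last target. There are 200 camera calls.

## Task

I am about to screw the lid stay onto this plywood chest and need its lid standing at its balance point, so that no weight hangs on the stay. Take the tape measure off the lid and set it down upright on the bench, let go of it, then swing the lid up (the wooden tab at its front edge is there to grip) until it stands balanced over its hinges, falling neither shut nor open, and finish while holding it still there. Do not let the lid drop shut or fall open onto its stop, and leave the screwdriver, the screw carton and everything else on the bench where they are.

Things in the scene. Friction and masses are not known exactly. Their poses are not given: they have to be found in the camera images.
- lid (a joint): Lid hinge, rad. 0 = shut (level), grows as the front edge swings up and back. The lid (170 mm deep, 240 wide, 15 thick, 0.3 to 0.55 kg, nearly free hinge) stands upright and balances at 1.56; below that it falls shut, beyond it falls open to its stop at 1.95.
- lid_hinge (a point): Middle of the hinge axis at the chest's rear, 101 mm above the bench. Axes (not turning with the lid): x from chest front to rear, y along the hinge, z up. The plywood chest is fixed to the bench, 170 (x) by 240 (y) by 112 mm high with the lid shut; its middle lies 89 mm in front of (-x of) this point; only the tab projects.
- lid_tab (a point): Grip point in the beech lift tab: 28 mm wide (y, along the hinge), 13 thick, sticking out 45 mm from the middle of the lid's front edge. The point is mid-width, mid-thickness, 25 mm out from that edge, 199 mm from the hinge axis, 3.5 mm above it when shut; moves with the lid. Pinched across its width it pivots between the pads, so a gripper can keep pointing down.
- tape_mid (a point): Middle, half-way up, of the pocket tape measure standing on edge on the lid: 40 mm thick (x: grip across this), 74 long (y), 66 high (z up), 0.17 to 0.27 kg. On the bench this point is 33 mm up. There is clear bench left of the chest's front, about 0.40 m ahead of the robot and 0.29 m to its left.
- screwdriver: Screwdriver with a blue and black handle lying on the bench at the front right, 212 mm long (along y), 26 mm thick; origin under its middle. To be left alone.
- screw_carton: Small carton of screws on the bench in front of the chest, 52 x 82 x 40 mm; origin at the centre of its underside. To be left alone.

How it is judged:
By the outcome, as a careful person would: the job done as asked, in the order asked, and still so for the second after the job is handed in, while the arm keeps its last pose, push and grip.
It also fails if it takes over 64 s, if anything falls off the work surface, if the arm or the gripper's body presses on something with over 40 N, if the wrist force passes 120 N, or if a joint passes its speed limit or range.

## Working session

There is one attempt and no reset: what is moved stays moved. The work goes in short steps, Python scripts to look and compute and a shell command to move; the robot and the scene stay as the last step left them, time stands still between calls to the robot, and variables do not carry over. Pictures are saved under pics/ and viewed, at most 10 in all, crops included, and the job is handed in when it is done.

```bash
mkdir -p pics; ls; cat > h.py <<'E'
import numpy as np, cv2
from workcell import get_obs, snapshot, camera_info
def cloud(name):
    i=camera_info(name); p,d=snapshot(name)
    v,u=np.mgrid[0:400,0:640]
    c=np.stack([(u-i['cx'])/i['fx']*d,(v-i['cy'])/i['fy']*d,d],-1)
    w=c@np.array(i['rotation']).reshape(3,3).T+np.array(i['xyz'])
    w[d==0]=np.nan
    return p,d,w
E
python3 - <<'E'
from h import *
o=get_obs(); print(o)
for n in ('top','scene'):
    i=camera_info(n); print(n,i)
    p,d,w=cloud(n); np.save(n+'.npy',w); cv2.imwrite(f'pics/{n}0.png',p[:,:,::-1])
E
```

```text
pics
{'clock': 0.0, 'joints': array([ 1.11257480e+00,  3.13450183e-01,  1.49842001e+00, -1.70866762e-05,
        1.33095406e+00, -2.23401105e-01]), 'joint_velocities': array([ 7.91368775e-04,  1.92070393e-03, -1.02091050e-03, -1.42154525e-03,
        1.64598411e-05, -2.03247016e-03]), 'effort': array([-1.00952668e-03, -4.02210653e+01, -2.52264690e+01,  6.93681766e-02,
        3.53447360e-02, -1.08051647e-04]), 'eef_pos': array([0.12206256, 0.51037552, 0.23816739]), 'tcp_rot': array([-3.14038798e+00, -2.56678482e-04,  2.90677615e+00]), 'ft_force': array([ 0.29999699, -0.43780267,  0.76525019]), 'moment': array([ 0.00038304, -0.03918912,  0.06363254]), 'grasp_force': 0.0, 'opening': 1.0014259733554483}
top {'fx': 433.03008421488903, 'fy': 433.03008421488903, 'cx': 320.8928238231169, 'cy': 203.00813589467987, 'xyz': array([ 0.46605311, -0.02316662,  1.0069054 ]), 'rotation': array([-3.09691242e+00,  2.42300460e-03, -1.59275790e+00])}Traceback (most recent call last):
  File "<stdin>", line 5, in <module>
  File "h.py", line 7, in cloud
    w=c@np.array(i['rotation']).reshape(3,3).T+np.array(i['xyz'])
        ~~~~~~~~~~~~~~~~~~~~~~~~~~~~~~~^^^^^
ValueError: cannot reshape array of size 3 into shape (3,3)
```

```bash
sed -i "s/np.array(i\['rotation'\]).reshape(3,3)/Rotation.from_euler('xyz',i['rotation']).as_matrix()/; 1a from scipy.spatial.transform import Rotation" h.py
python3 - <<'E'
from h import *
P=[]
for n in ('top','scene'):
    p,d,w=cloud(n); np.save(n+'.npy',w); P.append(p)
    z=w[...,2]; print(n,np.nanpercentile(z,[1,25,50,75,99]))
    cv2.imwrite(f'pics/{n}0.png',p[:,:,::-1])
w=np.load('top.npy'); z=w[...,2]
for lo,hi in ((.02,.06),(.10,.13),(.15,.2)):
    m=((z>lo)&(z<hi)).astype(np.uint8)
    n,l,s,c=cv2.connectedComponentsWithStats(m)
    for k in range(1,n):
        if s[k,4]>60:
            q=w[l==k]; print(lo,s[k],q.min(0).round(3),q.max(0).round(3),np.median(q,0).round(3), cv2.minAreaRect(q[:,:2].astype(np.float32)*1000))
E
```

```text
top [-8.70401470e-01 -8.60508177e-01 -8.40376251e-01  1.42240612e-04
  2.35568293e-01]
scene [-0.87195373 -0.84719368 -0.20947139  0.00884356  0.38785361]
0.02 [164 111  16  15 164] [0.695 0.298 0.02 ] [0.722 0.325 0.06 ] [0.706 0.308 0.054] ((707.5834350585938, 311.54248046875), (24.688522338867188, 29.075538635253906), 21.640018463134766)
0.02 [407 113   6  40 108] [ 0.622 -0.227  0.021] [ 0.712 -0.223  0.06 ] [ 0.668 -0.225  0.037] ((666.96923828125, -224.8330078125), (89.43605041503906, 2.8017475605010986), 2.3372249603271484)
0.02 [160 125  28  67 711] [0.544 0.282 0.02 ] [0.694 0.341 0.06 ] [0.62  0.298 0.033] ((618.80419921875, 311.6325378417969), (149.5765838623047, 59.703025817871094), 0.03032746911048889)
0.02 [410 162   5  27  94] [ 0.537 -0.231  0.021] [ 0.599 -0.226  0.06 ] [ 0.566 -0.228  0.041] ((568.3264770507812, -228.4639129638672), (61.90460968017578, 4.034518241882324), 1.7344368696212769)
0.02 [168 184  12  16  98] [0.524 0.3   0.02 ] [0.561 0.32  0.06 ] [0.547 0.302 0.037] ((544.1101684570312, 305.345703125), (37.25372314453125, 15.680035591125488), 30.651695251
[... 3232 characters left out ...]
.19 ] ((550.0614013671875, -318.3363037109375), (64.2328872680664, 64.7066879272461), 66.69525146484375)
0.15 [469 234  36  34 949] [ 0.372 -0.375  0.15 ] [ 0.436 -0.311  0.2  ] [ 0.405 -0.337  0.17 ] ((404.3192443847656, -342.4810485839844), (63.306819915771484, 63.473045349121094), 27.031719207763672)
0.15 [476 278  34  24 361] [ 0.305 -0.38   0.15 ] [ 0.35  -0.322  0.177] [ 0.331 -0.356  0.163] ((328.7347412109375, -352.8825988769531), (36.52155685424805, 59.43960952758789), 15.321361541748047)
0.15 [459 317  17  17 197] [ 0.245 -0.312  0.15 ] [ 0.275 -0.285  0.197] [ 0.265 -0.294  0.167] ((261.822998046875, -297.3873291015625), (24.292531967163086, 26.751060485839844), 61.72821044921875)
```

View pics/top0.png

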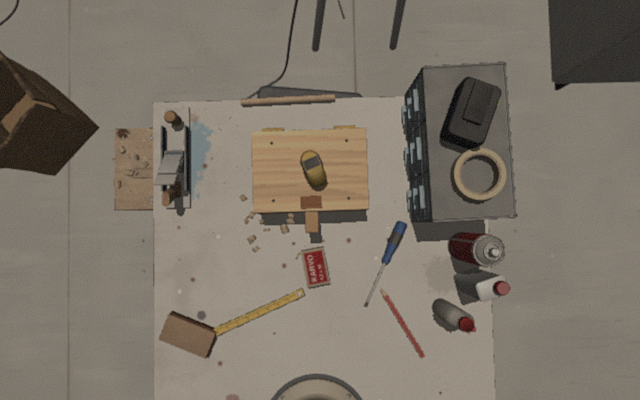

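View pics/scene0.png

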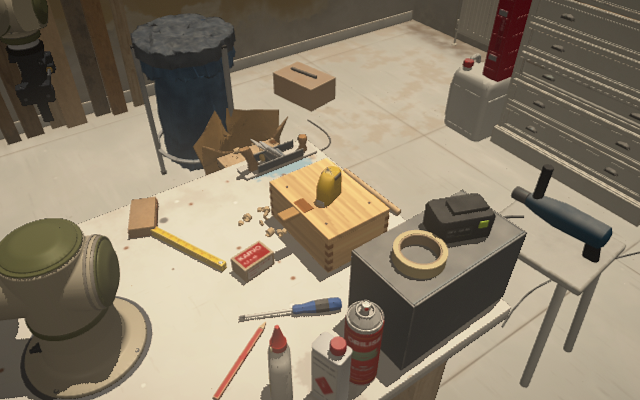

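The top view (image up = +x, left = +y) shows the chest at cols 252–368, rows 128–212. The tab is at about (313, 222) and the tape at (313, 170), turned about 24° from world x. The carton is at (316, 267), the screwdriver at (385, 262), and the bench around (195, 230) is clear. Next I refine the lid, tab and tape.

```bash
python3 - <<'E'
from h import *
for n in ('top','scene'):
    w=np.load(n+'.npy'); x,y,z=np.moveaxis(w,-1,0); print(n)
    m=(z>.106)&(z<.117)&(abs(y)<.13)&(x>.4)&(x<.7)
    print('lid z',np.median(z[m]))
    for a,b in ((-.1,-.06),(.06,.1)):
        q=x[m&(y>a)&(y<b)]; print('lid x at y',a,b,q.min(),q.max())
    for a,b in ((.51,.54),(.6,.64)):
        q=y[m&(x>a)&(x<b)]; print('lid y at x',a,q.min(),q.max())
    t=w[(z>.09)&(z<.117)&(abs(y)<.06)&(x>.43)&(x<.483)]; print('tab',t.min(0),t.max(0),np.median(t,0))
    for lo in (.122,.14,.16):
        t=w[(z>lo)&(z<.2)&(abs(y)<.1)&(x>.5)&(x<.65)]; print('tape',lo,len(t),t.min(0),t.max(0),cv2.minAreaRect(t[:,:2].astype(np.float32)*1000))
E
```

```text
top
lid z 0.11186780824019471
lid x at y -0.1 -0.06 0.49068791019817115 0.6668047084180941
lid x at y 0.06 0.1 0.4893766729661229 0.6641523523002085
lid y at x 0.51 -0.1196649914639052 0.12093113764008427
lid y at x 0.6 -0.11859871813024267 0.12160385983261267
tab [ 0.44634656 -0.01324454  0.1057083 ] [0.48217657 0.01390051 0.11486649] [ 4.65042960e-01 -4.27132905e-04  1.10542587e-01]
tape 0.122 677 [ 0.53446471 -0.03128702  0.12367809] [0.60503928 0.01667361 0.18147671] ((571.3292236328125, -7.241645812988281), (72.79817199707031, 39.822166442871094), 20.453594207763672)
tape 0.14 657 [ 0.53843302 -0.03128702  0.14055191] [0.60503928 0.01667361 0.18147671] ((572.8908081054688, -7.159351348876953), (69.89644622802734, 39.7997932434082), 23.4210205078125)
tape 0.16 584 [ 0.54339398 -0.02935725  0.16006038] [0.60503928 0.01667361 0.18147671] ((575.6156616210938, -5.719427108764648), (63.72836685180664, 39.82648468017578), 21.139802932739258)
scene
lid z 0.11079832160149738
lid x at y -0.1 -0.06 0.4893107701576698 0.6641147553196367
lid x at y 0.06 0.1 0.4882875913863422 0.6635826429691017
lid y at x 0.51 -0.12472618906629362 0.12000232407859124
lid y at x 0.6 -0.12299715950956935 0.1192225762676381
tab [ 0.44461115 -0.01908612  0.0973208 ] [0.4829334  0.01229064 0.11316294] [ 0.46177407 -0.00852698  0.10884227]
tape 0.122 725 [ 0.53593524 -0.03688935  0.12200413] [0.6037306  0.01389207 0.18153909] ((569.7615356445312, -12.854398727416992), (70.9608154296875, 40.57006072998047), 20.70112419128418)
tape 0.14 559 [ 0.53779639 -0.03688935  0.14034363] [0.6037306  0.01389207 0.18153909] ((571.529296875, -12.111808776855469), (68.4527587890625, 40.125144958496094), 27.568586349487305)
tape 0.16 363 [ 0.54298616 -0.03394797  0.16015601] [0.6037306  0.01389207 0.18153909] ((574.1939086914062, -11.179466247558594), (61.48433303833008, 40.57006072998047), 20.70112419128418)
```

```bash
cat >> h.py <<'E'
def todo(p,yaw_deg=None):
    """remaining shift in tool units (50 mm) and turn units (5 deg) to world point p for the TCP"""
    o=get_obs(); R=Rotation.from_euler('xyz',o['tcp_rot']); d=R.inv().apply(np.array(p)-o['eef_pos'])/.05
    y=np.degrees(o['tcp_rot'][2]); t=None if yaw_deg is None else -((yaw_deg-y+180)%360-180)/5
    print('t',round(o['clock'],2),'pos',o['eef_pos'].round(4),'rpy',o['tcp_rot'].round(4),'open',round(o['opening'],3),'gf',round(o['grasp_force'],1),'F',o['ft_force'].round(1),'\nTODO',d.round(3),'turn',t)
E
python3 -m crank '[0,0,0,-1,0,0,0,-1,0,0,0,-1,0,0,0,-1,0,0,0,-1,0,0,0,-1,0,0,0,-1]' 1
python3 -m crank '[-0.325,-0.92,0,0,-0.325,-0.92,0,0,-0.325,-0.92,0,0,-0.325,-0.92,0,0,-0.325,-0.92,0,0,-0.325,-0.92,0,0,-0.325,-0.92,0,0,-0.325,-0.92,0,0]'
python3 -c "
from h import *
todo([.571,-.008,.238],201)"
```

```text
clock: 0.85
eef_pos: [0.1221, 0.5105, 0.2385]
tcp_rot: [-3.141, -0.0, -2.762]
ft_force: [-0.3, -0.9, -0.3]
opening: 0.996
grasp_force: 0.0
clock: 1.65
eef_pos: [0.3791, 0.2143, 0.2388]
tcp_rot: [3.142, 0.0, -2.766]
ft_force: [0.9, 0.3, -0.6]
opening: 1.001
grasp_force: 0.0
t 1.65 pos [0.3791 0.2143 0.2388] rpy [ 3.1415e+00  2.0000e-04 -2.7656e+00] open 1.001 gf 0.0 F [ 0.9  0.3 -0.6] 
TODO [-1.938 -5.544  0.015] turn 0.10814747447825539
```

```bash
python3 -m crank '[-0.325,-0.92,0,0,-0.325,-0.92,0,0,-0.325,-0.92,0,0,-0.325,-0.92,0,0,-0.325,-0.92,0,0,-0.32,-0.92,0,0.1,0,0,0,0,0,0,0,0]'
python3 - <<'E'
from h import *
todo([.571,-.008,.126],201)
p,d,w=cloud('wrist'); cv2.imwrite('pics/w1.png',p[:,:,::-1])
x,y,z=np.moveaxis(w,-1,0)
t=w[(z>.14)&(z<.19)&(abs(y)<.1)&(x>.5)&(x<.65)]; print(len(t)); print(t.min(0),t.max(0),cv2.minAreaRect(t[:,:2].astype(np.float32)*1000))
E
```

```text
clock: 2.45
eef_pos: [0.57, -0.0054, 0.2379]
tcp_rot: [3.141, -0.001, -2.776]
ft_force: [0.5, -0.5, 0.3]
opening: 1.001
grasp_force: 0.0
t 2.45 pos [ 0.57   -0.0054  0.2379] rpy [ 3.1405e+00 -1.2000e-03 -2.7756e+00] open 1.001 gf 0.0 F [ 0.5 -0.5  0.3] 
TODO [-0.003 -0.058  2.239] turn -0.006018558825053333
3574
[ 0.53841857 -0.0325448   0.14001912] [0.60652894 0.01784125 0.17928423] ((572.8330688476562, -7.525688171386719), (69.52949523925781, 39.415679931640625), 22.14969825744629)
```

View pics/w1.png

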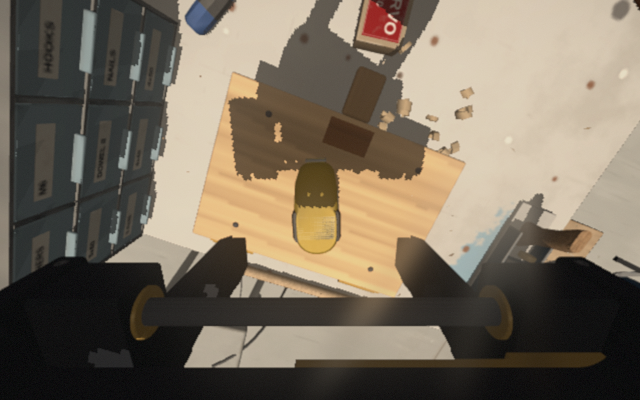

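The wrist view shows the tape upright at about (316, 208), centred between the fingers (245/397) and aligned with the closing line. It measures (0.572, −0.0075), which agrees with the top view. Descending and gripping.

```bash
python3 -m crank '[0,-0.05,0.4,-0.1,0,0,0.4,0,0,0,0.4,0,0,0,0.4,0,0,0,0.4,0,0,0,0.2,0,0,0,0,0]' 
python3 -m crank '[0,0,0,0,0,0,0,0,0,0,0,0,0,0,0,0,0,0,0,0,0,0,0,0,0,0,0,0,0,0,0,0]' 0.2 25
python3 -c "
from h import *
todo([.572,-.008,.126],202)"
```

```text
clock: 3.2
eef_pos: [0.5701, -0.0063, 0.1281]
tcp_rot: [3.14, -0.002, -2.764]
ft_force: [-0.8, 0.8, 0.4]
opening: 1.0
grasp_force: 0.0
clock: 4.0
eef_pos: [0.571, -0.0074, 0.1288]
tcp_rot: [-3.141, 0.0, -2.766]
ft_force: [0.9, -0.6, 0.5]
opening: 0.444
grasp_force: 24.8
t 4.0 pos [ 0.571  -0.0074  0.1288] rpy [-3.1414e+00  1.0000e-04 -2.7656e+00] open 0.444 gf 24.8 F [ 0.9 -0.6  0.5] 
TODO [-0.014 -0.019  0.055] turn -0.09098191722694082
```

```bash
python3 -m crank '[0,0,-0.1,0,0,0,-0.2,0,0,0,-0.3,0,0,0,-0.3,0,0,0,-0.3,0,0,0,-0.1,0,0,0,0,0]'
python3 -c "
from h import *
todo([.40,.29,.0175])"
```

```text
clock: 4.7
eef_pos: [0.5711, -0.0073, 0.1945]
tcp_rot: [-3.141, 0.001, -2.766]
ft_force: [-0.3, -0.5, -2.2]
opening: 0.442
grasp_force: 24.8
t 4.7 pos [ 0.5711 -0.0073  0.1945] rpy [-3.1409e+00  1.2000e-03 -2.7655e+00] open 0.442 gf 24.8 F [-0.3 -0.5 -2.2] 
TODO [1.004 6.79  3.534] turn None
```

```bash
python3 -m crank '[0.05,0.3,0,0,0.1,0.7,0,0,0.1,0.8,0,0,0.14,0.9,0,0,0.14,0.9,0,0,0.14,0.9,0,0,0.14,0.9,0,0,0.1,0.7,0,0]'
python3 -m crank '[0.1,0.5,0,0,0,0.2,0,0,0,0,0.5,0,0,0,0.7,0,0,0,0.7,0,0,0,0.5,0,0,0,0.3,0,0,0,0,0]'
python3 -c "
from h import *
todo([.40,.29,.0175])"
```

```text
clock: 5.5
eef_pos: [0.4138, 0.2619, 0.1931]
tcp_rot: [3.141, -0.001, -2.764]
ft_force: [0.4, -0.0, -2.2]
opening: 0.444
grasp_force: 24.8
clock: 6.3
eef_pos: [0.3979, 0.2896, 0.0567]
tcp_rot: [-3.141, -0.005, -2.766]
ft_force: [0.4, -0.5, -1.7]
opening: 0.444
grasp_force: 24.8
t 6.3 pos [0.3979 0.2896 0.0567] rpy [-3.1415 -0.0047 -2.7661] open 0.444 gf 24.8 F [ 0.4 -0.5 -1.7] 
TODO [-0.047 -0.008  0.784] turn None
```

```bash
python3 -m crank '[0,0,0.2,0,0,0,0.2,0,0,0,0.15,0,0,0,0.08,0,0,0,0.04,0,0,0,0,0,0,0,0,0]'
python3 -c "
from h import *
todo([.40,.29,.0175])"
```

```text
clock: 7.0
eef_pos: [0.3993, 0.2905, 0.0255]
tcp_rot: [-3.142, 0.0, -2.766]
ft_force: [0.3, 0.7, -2.3]
opening: 0.446
grasp_force: 24.8
t 7.0 pos [0.3993 0.2905 0.0255] rpy [-3.1416e+00  5.0000e-04 -2.7655e+00] open 0.446 gf 24.8 F [ 0.3  0.7 -2.3] 
TODO [-0.01  -0.015  0.159] turn None
```

```bash
python3 -m crank '[0,0,0.06,0,0,0,0.05,0,0,0,0.03,0,0,0,0,0,0,0,0,0]'
python3 -m crank '[0,0,0.02,0,0,0,0,0,0,0,0,0]'
python3 -m crank '[0,0,0.02,0,0,0,0,0,0,0,0,0]'
```

```text
clock: 7.5
eef_pos: [0.3991, 0.2904, 0.0182]
tcp_rot: [-3.142, -0.0, -2.765]
ft_force: [0.1, 0.8, -0.9]
opening: 0.448
grasp_force: 24.8
clock: 7.8
eef_pos: [0.3991, 0.2904, 0.0172]
tcp_rot: [3.142, -0.0, -2.766]
ft_force: [0.8, 0.2, -1.8]
opening: 0.447
grasp_force: 24.8
clock: 8.1
eef_pos: [0.3994, 0.2905, 0.0167]
tcp_rot: [-3.142, 0.001, -2.766]
ft_force: [-2.0, -1.9, 5.4]
opening: 0.446
grasp_force: 24.8
```

```bash
python3 -m crank '[0,0,0,0,0,0,0,0,0,0,0,0,0,0,0,0,0,0,0,0,0,0,0,0]' 0.9
python3 -m crank '[0,0,-0.2,0,0,0,-0.3,0,0,0,-0.5,0,0,0,-0.7,0,0,0,-0.7,0,0,0,-0.7,0,0,0,-0.4,0,0,0,0,0]'
python3 - <<'E'
from h import *
todo([.466,.0,.0855],180)
p,d,w=cloud('wrist'); cv2.imwrite('pics/w2.png',p[:,:,::-1])
x,y,z=np.moveaxis(w,-1,0)
t=w[(z>.02)&(z<.08)&(abs(y-.29)<.07)&(abs(x-.4)<.07)]; print(len(t),t.min(0),t.max(0),cv2.minAreaRect(t[:,:2].astype(np.float32)*1000))
E
```

```text
clock: 8.7
eef_pos: [0.3991, 0.2904, 0.0162]
tcp_rot: [-3.142, -0.0, -2.766]
ft_force: [-0.3, -0.7, 0.2]
opening: 0.898
grasp_force: 0.0
clock: 9.5
eef_pos: [0.4, 0.2909, 0.1944]
tcp_rot: [3.142, 0.006, -2.765]
ft_force: [0.0, -0.8, -0.4]
opening: 0.901
grasp_force: 0.0
t 9.5 pos [0.4    0.2909 0.1944] rpy [ 3.1415  0.0059 -2.7653] open 0.901 gf 0.0 F [ 0.  -0.8 -0.4] 
TODO [ 0.923 -5.896  2.171] turn 4.311550481244308
2226 [0.36639294 0.26557122 0.02004857] [0.43448949 0.31582117 0.06780518] ((400.8199768066406, 290.61126708984375), (69.56680297851562, 39.24871063232422), 22.270416259765625)
```

View pics/w2.png

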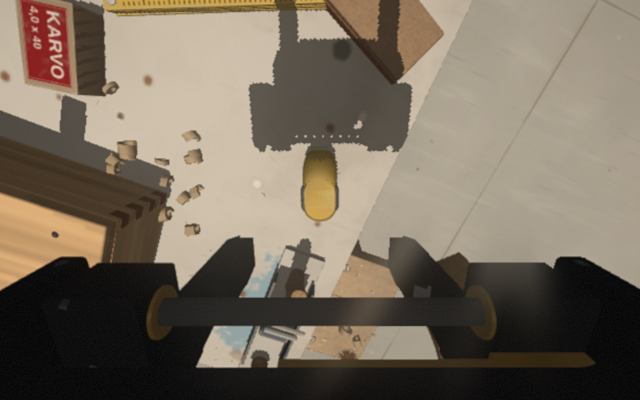

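The tape stands upright on the bench at about (320, 185), top at 68 mm and centre (0.401, 0.291), and it is released. On to the tab.

```bash
python3 -m crank '[0,0,0,1,0,0,0,1,0,0,0,1,0,0,0,1,0,0,0,0.3]'
python3 -m crank '[-0.15,-0.6,0,0,-0.2,-0.9,0,0,-0.2,-0.9,0,0,-0.2,-0.9,0,0,-0.2,-0.9,0,0,-0.2,-0.9,0,0,-0.15,-0.7,0,0,0,0,0,0]'
python3 - <<'E'
from h import *
todo([.4645,.0,.0855],180)
p,d,w=cloud('wrist'); cv2.imwrite('pics/w3.png',p[:,:,::-1])
x,y,z=np.moveaxis(w,-1,0)
t=w[(z>.1)&(z<.117)&(abs(y)<.04)&(x>.43)&(x<.482)]; print(len(t),t.min(0),t.max(0),np.median(t,0))
m=(z>.105)&(z<.117)&(x>.47)&(x<.68)
for a,b in ((-.1,-.05),(.05,.1)): q=x[m&(y>a)&(y<b)]; print(q.min(),q.max())
E
```

```text
clock: 10.05
eef_pos: [0.3985, 0.2902, 0.1899]
tcp_rot: [-3.141, -0.002, 3.141]
ft_force: [0.7, 0.1, 0.4]
opening: 0.899
grasp_force: 0.0
clock: 10.85
eef_pos: [0.4646, -0.0028, 0.1904]
tcp_rot: [-3.141, -0.001, 3.139]
ft_force: [-0.8, 0.4, -0.3]
opening: 0.894
grasp_force: 0.0
t 10.85 pos [ 0.4646 -0.0028  0.1904] rpy [-3.1413e+00 -1.2000e-03  3.1393e+00] open 0.894 gf 0.0 F [-0.8  0.4 -0.3] 
TODO [-0.     0.056  2.097] turn -0.026641294991554786
1377 [ 0.44480513 -0.01419609  0.10025316] [0.48198488 0.01406923 0.11325239] [ 4.61987568e-01 -2.57196378e-04  1.10320147e-01]
0.4901267409039568 0.6428737671455297
0.48836728961553694 0.6318207416544934
```

View pics/w3.png

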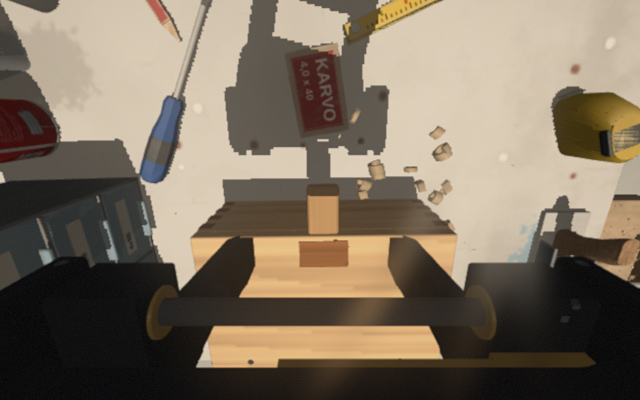

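The tab is at cols 308–338, rows 185–233, centred under the open fingers: y ≈ 0, tip at x = 0.445, lid edge at 0.489. This puts the hinge at x ≈ 0.6635, which is consistent. Descending and gripping.

```bash
python3 -m crank '[0,0.05,0.4,0,0,0,0.4,0,0,0,0.4,0,0,0,0.4,0,0,0,0.3,0,0,0,0.19,0,0,0,0,0,0,0,0,0]'
python3 -m crank '[0,0,0,0,0,0,0,0,0,0,0,0,0,0,0,0,0,0,0,0,0,0,0,0,0,0,0,0,0,0,0,0]' 0.1 15
cat > arc.py <<'E'
from h import *
import sys
H=np.array([.6635,.101])
o=get_obs(); g=o['eef_pos'][[0,2]]+[0,.019]
print(o['clock'],'grip',g,'r',np.linalg.norm(g-H),'theta',np.arctan2(g[1]-H[1],H[0]-g[0])-.0176,'F',o['ft_force'].round(1),'gf',o['grasp_force'],o['opening'])
def rows(th0,th1,n,r=.199):
    f=np.linspace(th0,th1,n+1)+.0176
    X=np.round(np.stack([-r*np.cos(f),r*np.sin(f)],1)/.05,2)
    return [(round(-a,2),0,round(-b,2),0) for a,b in np.diff(X,axis=0)]
if len(sys.argv)>1: print(rows(float(sys.argv[1]),float(sys.argv[2]),int(sys.argv[3])))
E
python3 arc.py 0 1.2 24
```

```text
clock: 11.7
eef_pos: [0.4645, 0.0034, 0.0871]
tcp_rot: [-3.142, 0.0, -3.14]
ft_force: [-0.6, -0.9, 0.8]
opening: 0.9
grasp_force: 0.0
clock: 12.5
eef_pos: [0.4644, -0.0008, 0.0868]
tcp_rot: [-3.134, -0.0, -3.139]
ft_force: [-5.0, -29.9, -1.6]
opening: 0.32
grasp_force: 15.0
12.5 grip [0.46441107 0.10583795] r 0.19914770700643902 theta 0.006695649745650983 F [ -5.  -29.9  -1.6] gf 14.985337927937508 0.32019446614412606
[(np.float64(-0.01), 0, np.float64(-0.2), 0), (np.float64(-0.02), 0, np.float64(-0.2), 0), (np.float64(-0.03), 0, np.float64(-0.19), 0), (np.float64(-0.03), 0, np.float64(-0.2), 0), (np.float64(-0.05), 0, np.float64(-0.19), 0), (np.float64(-0.06), 0, np.float64(-0.19), 0), (np.float64(-0.07), 0, np.float64(-0.19), 0), (np.float64(-0.07), 0, np.float64(-0.18), 0), (np.float64(-0.09), 0, np.float64(-0.18), 0), (np.float64(-0.09), 0, np.float64(-0.18), 0), (np.float64(-0.1), 0, np.float64(-0.17), 0), (np.float64(-0.12), 0, np.float64(-0.16), 0), (np.float64(-0.11), 0, np.float64(-0.16), 0), (np.float64(-0.13), 0, np.float64(-0.16), 0), (np.float64(-0.14), 0, np.float64(-0.14), 0), (np.float64(-0.14), 0, np.float64(-0.14), 0), (np.float64(-0.15), 0, np.float64(-0.14), 0), (np.float64(-0.15), 0, np.float64(-0.12), 0), (np.float64(-0.16), 0, np.float64(-0.12), 0), (np.float64(-0.17), 0, np.float64(-0.11), 0), (np.float64(-0.17), 0, np.float64(-0.1), 0), (np.float64(-0.18), 0, np.float64(-0.09), 0), (np.float64(-0.18), 0, np.float64(-0.08), 0), (np.float64(-0.18), 0, np.float64(-0.07), 0)]
```

Gripped (28 mm), but there is a 30 N sideways force because the commanded y is about 4 mm off. Relieving that before lifting.

```bash
python3 -m crank '[0,-0.04,0,0,0,-0.04,0,0,0,0,0,0,0,0,0,0]'; python3 arc.py
```

```text
clock: 12.9
eef_pos: [0.4644, -0.0014, 0.0867]
tcp_rot: [-3.141, -0.0, -3.14]
ft_force: [-0.7, -5.6, -2.4]
opening: 0.315
grasp_force: 15.0
12.9 grip [0.46435671 0.10569352] r 0.19919859666476689 theta 0.005964196737609288 F [-0.7 -5.6 -2.4] gf 14.98313494026661 0.3152663662983968
```

```bash
python3 -m crank '[0,-0.02,-0.1,0,-0.01,0,-0.2,0,-0.02,0,-0.2,0,-0.03,0,-0.19,0,-0.03,0,-0.2,0,-0.05,0,-0.19,0,-0.06,0,-0.19,0,0,0,0,0]'; python3 arc.py
```

```text
clock: 13.7
eef_pos: [0.4746, -0.0014, 0.1517]
tcp_rot: [3.141, 0.001, -3.141]
ft_force: [1.5, 5.0, -2.4]
opening: 0.315
grasp_force: 15.0
13.7 grip [0.47463862 0.17068263] r 0.20130645592845658 theta 0.3358663819636548 F [ 1.5  5.  -2.4] gf 14.999317461624742 0.31466886098786523
```

```bash
python3 -m crank '[-0.07,0,-0.18,0,-0.08,0,-0.18,0,-0.09,0,-0.18,0,-0.1,0,-0.17,0,-0.11,0,-0.17,0,-0.12,0,-0.16,0,-0.12,0,-0.15,0,0,0,0,0]'; python3 arc.py .7 1.5 16
```

```text
clock: 14.5
eef_pos: [0.5084, -0.001, 0.2112]
tcp_rot: [3.14, -0.001, -3.14]
ft_force: [-7.4, 6.9, 2.4]
opening: 0.314
grasp_force: 15.0
14.5 grip [0.50844444 0.23023344] r 0.2018502113974468 theta 0.6772161773136476 F [-7.4  6.9  2.4] gf 15.00227127224207 0.31441014129717965
[(np.float64(-0.14), 0, np.float64(-0.14), 0), (np.float64(-0.14), 0, np.float64(-0.14), 0), (np.float64(-0.15), 0, np.float64(-0.14), 0), (np.float64(-0.15), 0, np.float64(-0.12), 0), (np.float64(-0.16), 0, np.float64(-0.12), 0), (np.float64(-0.17), 0, np.float64(-0.11), 0), (np.float64(-0.17), 0, np.float64(-0.1), 0), (np.float64(-0.18), 0, np.float64(-0.09), 0), (np.float64(-0.18), 0, np.float64(-0.08), 0), (np.float64(-0.18), 0, np.float64(-0.07), 0), (np.float64(-0.19), 0, np.float64(-0.07), 0), (np.float64(-0.19), 0, np.float64(-0.05), 0), (np.float64(-0.2), 0, np.float64(-0.05), 0), (np.float64(-0.19), 0, np.float64(-0.03), 0), (np.float64(-0.2), 0, np.float64(-0.03), 0), (np.float64(-0.2), 0, np.float64(-0.01), 0)]
```

```bash
python3 -m crank '[-0.1,-0.02,-0.15,0,-0.13,0,-0.14,0,-0.15,0,-0.14,0,-0.15,0,-0.13,0,-0.16,0,-0.12,0,-0.16,0,-0.11,0,-0.17,0,-0.1,0,0,0,0,0]'; python3 arc.py
```

```text
clock: 15.3
eef_pos: [0.5598, -0.0004, 0.2559]
tcp_rot: [3.137, -0.0, -3.139]
ft_force: [-5.2, 14.1, 4.6]
opening: 0.316
grasp_force: 15.0
15.3 grip [0.55977262 0.27485206] r 0.202444831489392 theta 1.0152498572408295 F [-5.2 14.1  4.6] gf 14.99655126594007 0.31615973455987356
```

```bash
python3 -m crank '[-0.16,0.03,-0.12,0,-0.17,0.03,-0.1,0,-0.17,0,-0.09,0,-0.18,0,-0.07,0,-0.18,0,-0.06,0,-0.18,0,-0.06,0,0,0,0,0]'; python3 arc.py 1.3 1.56 6
python3 - <<'E'
from h import *
p,d,w=cloud('scene'); np.save('s2.npy',w); cv2.imwrite('pics/s2.png',p[:,:,::-1])
p,d,w=cloud('top'); np.save('t2.npy',w)
E
```

```text
clock: 16.0
eef_pos: [0.612, 0.0003, 0.2792]
tcp_rot: [3.141, -0.001, -3.141]
ft_force: [0.8, 1.5, -3.8]
opening: 0.314
grasp_force: 15.0
16.0 grip [0.61197239 0.29821525] r 0.20383559256619876 theta 1.297633451520804 F [ 0.8  1.5 -3.8] gf 14.998369049280882 0.3137524869214601
[(np.float64(-0.17), 0, np.float64(-0.04), 0), (np.float64(-0.17), 0, np.float64(-0.03), 0), (np.float64(-0.17), 0, np.float64(-0.03), 0), (np.float64(-0.17), 0, np.float64(-0.02), 0), (np.float64(-0.17), 0, np.float64(-0.01), 0), (np.float64(-0.18), 0, np.float64(-0.0), 0)]
```

View pics/s2.png

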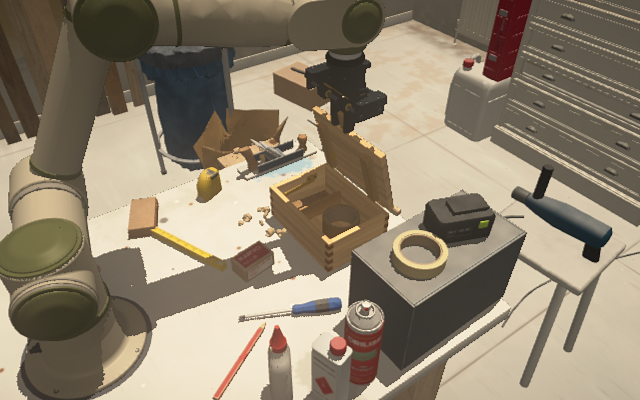

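The scene view shows the lid's underside at about (355, 160), near upright in the gripper. The tape (207, 183), carton and screwdriver are undisturbed. I'll measure the lid angle from depth.

```bash
cat > ang.py <<'E'
from h import *
def ang(w):
    x,y,z=np.moveaxis(w,-1,0)
    q=w[(abs(y)<.108)&(z>.135)&(z<.25)&(x>.55)&(x<.76)]
    for _ in range(6):   # x = a + b*y + c*z, trimmed
        A=np.c_[np.ones(len(q)),q[:,1],q[:,2]]; s=np.linalg.lstsq(A,q[:,0],rcond=None)[0]
        r=q[:,0]-A@s; q=q[abs(r)<max(.003,2*r.std())]
    print('n',len(q),'rms',r.std(),'theta',np.pi/2+np.arctan(s[2]) ,'x at hinge z',s[0]+s[2]*.101,'yaw',s[1])
if __name__=='__main__':
    import sys
    if len(sys.argv)>1: ang(np.load(sys.argv[1]))
    else: ang(cloud('scene')[2])
E
python3 ang.py s2.npy
```

```text
n 2047 rms 0.006985312053211659 theta 1.3156202994613908 x at hinge z 0.6542207296290653 yaw -0.005608159412862301
```

```bash
cat > ang.py <<'E'
from h import *
import sys
o=get_obs(); w=np.load(sys.argv[1]) if len(sys.argv)>1 else cloud('scene')[2]
g=o['eef_pos'][[0,2]]+[0,.019]; th=np.arctan2(g[1]-.101,.6635-g[0])-.0176
print('F',o['ft_force'].round(1),'pos',o['eef_pos'].round(4),'kin theta',round(th,4))
x,y,z=np.moveaxis(w,-1,0)
q0=w[(abs(y)<.108)&(z>.13)&(z<.255)]
c=-1/np.tan(th); s=np.array([.6595-c*.101,0,c])
for tol in (.012,.008,.006,.004,.004,.004):   # x = a + b*y + c*z
    q=q0[abs(q0[:,0]-s[0]-s[1]*q0[:,1]-s[2]*q0[:,2])<tol]
    A=np.c_[np.ones(len(q)),q[:,1],q[:,2]]; s=np.linalg.lstsq(A,q[:,0],rcond=None)[0]
print('n',len(q),'rms',(q[:,0]-A@s).std(),'theta',np.pi/2+np.arctan(s[2]),'x at .101',s[0]+s[2]*.101,'yaw',s[1])
E
python3 ang.py s2.npy; python3 ang.py
```

```text
F [ 0.5  2.4 -5.3] pos [6.114e-01 3.000e-04 2.791e-01] kin theta 1.2947
n 1353 rms 0.0011061484538061903 theta 1.3088711499287025 x at .101 0.6601227503422755 yaw -0.008936008753045677
F [ 0.5  2.4 -5.3] pos [6.114e-01 3.000e-04 2.791e-01] kin theta 1.2947
n 1353 rms 0.0010257271989870544 theta 1.30525059633401 x at .101 0.6601961540180066 yaw -0.011191040958716536
```

```bash
python3 -m crank '[-0.14,0.02,-0.02,0,-0.16,0,-0.02,0,-0.16,0,-0.01,0,-0.16,0,0,0,-0.14,0,0,0,-0.08,0,0,0,0,0,0,0,0,0,0,0]'; python3 ang.py
python3 - <<'E'
from h import *
p,d,w=cloud('top'); x,y,z=np.moveaxis(w,-1,0)
for lo,hi in ((.25,.285),(.2,.25),(.14,.2)):
    for a,b in ((-.11,-.06),(.06,.11)):
        q=w[(z>lo)&(z<hi)&(y>a)&(y<b)&(x>.55)&(x<.76)]
        if len(q): print(lo,a,len(q),np.percentile(q[:,0],[1,50,99]).round(4),np.median(q[:,2]).round(3))
E
```

```text
clock: 16.95
eef_pos: [0.6547, 0.0008, 0.2847]
tcp_rot: [-3.14, 0.005, -3.141]
ft_force: [-1.0, 0.4, 8.1]
opening: 0.319
grasp_force: 15.0
F [-1.   0.4  8.1] pos [0.6547 0.0008 0.2847] kin theta 1.5096
n 1852 rms 0.0012882037197382255 theta 1.5294973468952295 x at .101 0.6605639758074742 yaw -0.010239068177491734
0.25 -0.11 126 [0.6387 0.6462 0.668 ] 0.255
0.25 0.06 85 [0.6405 0.6462 0.6517] 0.255
0.2 -0.11 103 [0.6385 0.6402 0.6571] 0.228
0.2 0.06 29 [0.6429 0.6531 0.6548] 0.231
0.14 -0.11 122 [0.6405 0.643  0.6597] 0.175
0.14 0.06 14 [0.6524 0.6555 0.6564] 0.188
```

```bash
python3 - <<'E'
from h import *
for n in ('scene','top'):
    w=np.load(n+'.npy'); x,y,z=np.moveaxis(w,-1,0)
    for nm,m in (('lid',(x>.5)&(x<.655)&(abs(y)<.11)&(abs(z-.111)<.004)),('bench',(x>.3)&(x<.75)&(y>-.2)&(y<.28)&(abs(z)<.004))):
        q=w[m]; A=np.c_[np.ones(len(q)),q[:,:2]]; print(n,nm,len(q),np.linalg.lstsq(A,q[:,2],rcond=None)[0])
p,d,w=cloud('scene'); x,y,z=np.moveaxis(w,-1,0)
# chest front wall (outer/inner faces vertical) slope check and lid per-band medians
for a in np.arange(.13,.27,.02):
    q=w[(z>a)&(z<a+.02)&(abs(y)<.1)&(abs(x-.655)<.02)]; print(a.round(2),len(q),np.median(q[:,0]).round(4))
todo([.664,.001,.281])
E
```

```text
scene lid 3280 [ 0.11130414 -0.00067792  0.00099162]
scene bench 11114 [-1.21199499e-03 -3.96055958e-05  5.60146077e-04]
top lid 6921 [ 1.12002300e-01 -2.98048596e-04 -5.54093800e-05]
top bench 26850 [-4.25530331e-04 -1.58852269e-05  2.36996195e-04]
0.13 386 0.6577
0.15 399 0.657
0.17 398 0.6564
0.19 430 0.6554
0.21 441 0.6545
0.23 478 0.6537
0.25 557 0.6537
0.27 394 0.6565
t 17.1 pos [0.6546 0.0008 0.2847] rpy [-3.1401  0.0054 -3.1411] open 0.315 gf 15.0 F [-0.7  0.1  9.5] 
TODO [-0.188  0.005  0.075] turn None
```

```bash
python3 -m crank '[-0.04,0,-0.02,0,-0.05,0,-0.02,0,-0.03,0,0,0,0,0,0,0,0,0,0,0,0,0,0,0]'; for i in 1 2 3; do python3 ang.py; done
python3 - <<'E'
from h import *
p,d,w=cloud('wrist'); x,y,z=np.moveaxis(w,-1,0); cv2.imwrite('pics/w4.png',p[:,:,::-1])
p,d,w=cloud('top'); cv2.imwrite('pics/t4.png',p[100:300,200:440,::-1].repeat(3,0).repeat(3,1)[:600,:800])
E
```

```text
clock: 17.7
eef_pos: [0.6603, 0.0009, 0.2848]
tcp_rot: [-3.141, 0.002, -3.141]
ft_force: [-0.6, -0.4, 6.0]
opening: 0.317
grasp_force: 15.0
F [-0.6 -0.4  6. ] pos [0.6603 0.0009 0.2848] kin theta 1.5373
n 1892 rms 0.0012951179840926003 theta 1.557618862783645 x at .101 0.6607189453148136 yaw -0.010511289610722539
F [-0.3 -1.2  5.7] pos [0.6603 0.0009 0.2849] kin theta 1.5372
n 1883 rms 0.0012891346105671276 theta 1.5578481734726857 x at .101 0.6607012096699996 yaw -0.010091427024187622
F [-1.4 -0.9  6.5] pos [0.6603 0.0009 0.2848] kin theta 1.5372
n 1870 rms 0.0012945218716561182 theta 1.5586168135593645 x at .101 0.6606539499102094 yaw -0.009717678108294483
```

View pics/t4.png

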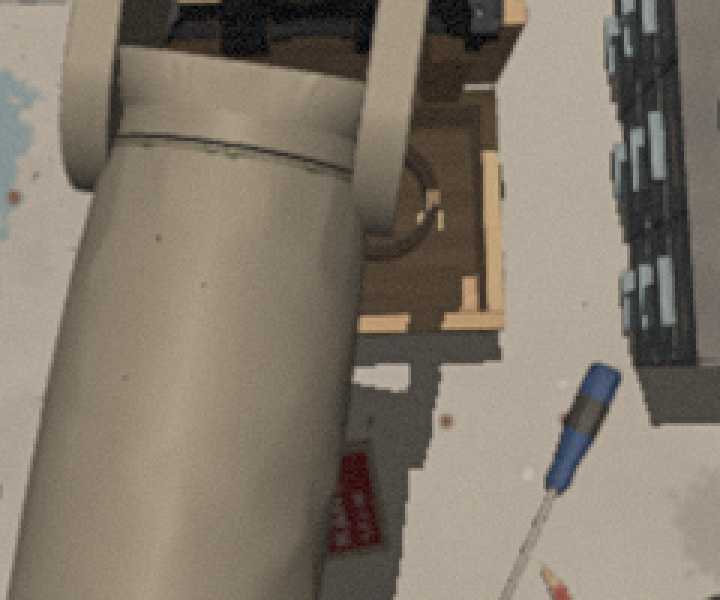

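View pics/w4.png

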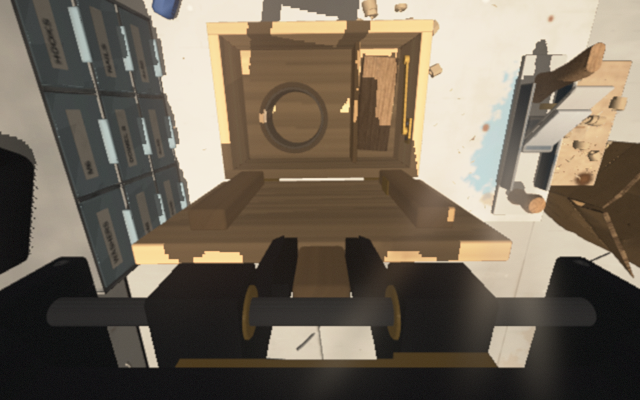

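The wrist view shows the upright lid's underside, with battens at both sides (about (225, 200) and (420, 200)), and the tab held in the fingers at (320, 270). The top view shows the carton and screwdriver in place. The battens could bias my fit, so I'll refit on the middle only, with both cameras.

```bash
python3 - <<'E'
from h import *
for n in ('scene','wrist','wrist'):
    w=cloud(n)[2]
    for lim in (.055,.045):
      q0=w[(abs(w[...,1])<lim)&(w[...,2]>.13)&(w[...,2]<.25)]
      s=np.array([.66,0,0])
      for tol in (.012,.008,.006,.004,.004,.004):
        q=q0[abs(q0[:,0]-s[0]-s[1]*q0[:,1]-s[2]*q0[:,2])<tol]
        A=np.c_[np.ones(len(q)),q[:,1],q[:,2]]; s=np.linalg.lstsq(A,q[:,0],rcond=None)[0]
      print(n,lim,len(q0),len(q),'rms',(q[:,0]-A@s).std().round(5),'theta',np.pi/2+np.arctan(s[2]),'x.101',s[0]+s[2]*.101,'yaw',s[1])
      print([np.median(q0[(q0[:,2]>a)&(q0[:,2]<a+.02)&(abs(q0[:,0]-.66)<.015),0]).round(4) for a in np.arange(.13,.25,.02)])
E
```

```text
scene 0.055 1979 1292 rms 0.00121 theta 1.5562854754868765 x.101 0.6609545839271777 yaw -0.009783747810439013
[np.float64(0.6602), np.float64(0.6601), np.float64(0.6599), np.float64(0.6594), np.float64(0.6591), np.float64(0.6589)]
scene 0.045 1617 1108 rms 0.00119 theta 1.556459320480646 x.101 0.6609496336071823 yaw -0.012333659196318167
[np.float64(0.6603), np.float64(0.6602), np.float64(0.66), np.float64(0.6595), np.float64(0.6591), np.float64(0.659)]
wrist 0.055 5293 5293 rms 0.00022 theta 1.5588465735344148 x.101 0.6600772203263665 yaw -0.01158468412271823
[np.float64(0.6596), np.float64(0.6593), np.float64(0.6592), np.float64(0.6589), np.float64(0.6586), np.float64(0.6584)]
wrist 0.045 4325 4325 rms 0.00021 theta 1.5587322245667636 x.101 0.6600929759813056 yaw -0.011596939825294486
[np.float64(0.6596), np.float64(0.6593), np.float64(0.6592), np.float64(0.6589), np.float64(0.6586), np.float64(0.6584)]
wrist 0.055 5294 5294 rms 0.00022 theta 1.5586456193590936 x.101 0.6600983639073095 yaw -0.011569222086638553
[np.float64(0.6596), np.float64(0.6593), np.float64(0.6591), np.float64(0.6589), np.float64(0.6586), np.float64(0.6584)]
wrist 0.045 4328 4328 rms 0.00022 theta 1.5586351522363342 x.101 0.6600985241166072 yaw -0.011425420135062056
[np.float64(0.6596), np.float64(0.6593), np.float64(0.6592), np.float64(0.6589), np.float64(0.6586), np.float64(0.6584)]
```

Both cameras agree on θ ≈ 1.557–1.559. I'll let it settle, check it is still, and hand in.

```bash
python3 -m crank '[0,0,0,0,0,0,0,0,0,0,0,0,0,0,0,0,0,0,0,0]'; python3 ang.py; python3 -c "
from workcell import hand_in; print(hand_in())"
```

```text
clock: 18.6
eef_pos: [0.6602, 0.0009, 0.2848]
tcp_rot: [-3.141, 0.002, -3.141]
ft_force: [-1.1, -0.7, 6.1]
opening: 0.316
grasp_force: 15.0
F [-1.1 -0.7  6.1] pos [0.6602 0.0009 0.2848] kin theta 1.5372
n 1894 rms 0.001287839766252742 theta 1.5572827956827107 x at .101 0.6607390704354009 yaw -0.010204615130429336
the job is handed in; nothing more can be done
None
```

The job is handed in: the tape stands upright and released on the bench, and the lid is held still at about 1.558 rad against the 1.56 balance point, with nothing else on the bench seen to have moved.

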